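# Find the socket for the scoring-blade nut

### The arm

A 7-joint arm with a two-finger parallel gripper is mounted at the origin on the work surface. World frame = base frame: x ahead of the robot, y to its left, z up, the work surface at z = 0. Lengths are in m, angles in rad, forces in N, time in s.
With the tool pointing down it reaches from about 0.35 to 0.9 m from the base axis. Payload 7.2 kg.
Tool frame: the origin (TCP) lies midway between the tips of the shut fingers; the grasp point (between the pads) lies manip.grip_depth behind it (manip.grip_depth is the distance from the TCP to the grasp point, in m); z points along the fingers, x is the direction in which the jaws open and shut, and the axes are right-handed (so a half turn about z gives the same grasp; the last joint's range is limited). The gripper opens to 88 mm and grips with 3 to 60 N. Pads are 20 mm wide; open, the fingers measure 115 mm over their backs; the gripper's body (75 mm by 178 mm) begins 61 mm behind the grasp point.
Start: joints at [1.059, 0.411, -0.013, 1.596, 0.006, 1.134, -0.082], TCP at [0.268, -0.564, 0.186] pointing down, gripper open.
Joint ranges: [-2.95, 2.95], [-0.29, 1.99], [-1.47, 1.44], [0.14, 2.54], [-1.03, 4.17], [0.13, 1.85], [-2.86, 2.86]. Speed limits (rad/s): [2.39, 2.39, 3.01, 3.01, 3.14, 3.14, 3.14].

### API

Orientations are given as a unit quaternion [x, y, z, w].
In Python, from station import manip gives the robot as it stands.
- The arm moves only by the tool arm_command, never from a script. Its argument "deltas" is a list of rows, each a list of 5 numbers: the shift along the tool's x, y, z in cm, then the turn about the tool's z in rad, then the finger opening in cm, from 0 to 8.78. In form: [[x, y, z, turn, grip], ...]. A call has 1 to 10 rows; each row shifts and turns the commanded pose from where the row before left it, along the tool's axes as they then stand; what a row does not reach is not made up. A row lasts 1/10 s, in which the tool goes at most 50 mm and 8.59 degrees, less where a joint would pass 70% of its speed; a pose out of reach is approached as far as the arm can. A call with a gripper value outside its range is refused whole. The fingers move at their own pace and stop on an object; the grip force is fixed at half the most. Time passes only in rows, so rows that do not move let the fingers close. It gives the time, the measured TCP pose, the force and the opening at its end, in the units of the state.
- manip.read_state(): the state, without advancing time (a new reading comes with each control period).
- manip.capture(name): name is "side" or "top"; returns (picture, depth): 480x640x3 uint8, red, green, blue; 480x640 float32, m along the optical axis (not along the pixel's ray), 0 where there is no reading.
- manip.get_calibration(name): a dict with "camera_matrix" (3x3 intrinsics, pixels), "origin" and "orientation" of the camera in the world. Camera axes: x right, y down, z forward; pixel columns grow to the right and rows downward; lengths in m; the calibration is good to about 2 mm. A picture is of the moment at which its call begins. get_calibration takes no time and is no camera call.
- manip.hand_in(): hands the job in, once; it reports no verdict.
The state is a dict: "time_s": time; "q": joint angles; "qvel": joint speeds; "joint_efforts": joint torques, N m; "tool_pos": TCP position; "tool_rot": TCP orientation; "force": force on the tool from outside, world axes, zero at the start; "torque": the same for the moment, N m; "finger_gap": opening from 0.0 (shut) to 1.0 (fully open).
Only numpy, scipy, OpenCV 4.12 (cv2) and the standard library are available. Lean on these libraries where they do the work, as an engineer would, in place of code of your own. Each camera call takes 0.05 s, during which the arm holds its last target. There are 200 camera calls.

### The job

Find which of the three sockets on the rubber mat fits the hex nut of the saw-blade arbor, and finish with that socket fully home over the nut while the gripper still holds its square adapter: do not let go. Any socket that does not fit goes back to stand upright, mouth down, on the mat or bench; leave the spanner, the wooden offcut and the spacer ring alone.

Things in the scene. Friction and masses are not known exactly. Their poses are not given: they have to be found in the camera images.
- arbor: saw-blade arbor, upright and fixed; origin under its centre on the bench, z up: grey block 130 (x) x 100 (y) x 27 mm, flat toothed blade 122 mm across with its top at 35 mm, round flange 60 mm across with its top at 46 mm, steel hex nut from 46 to 64 mm, stud end 14 mm across up to 68 mm. Nothing turns.
- nut_seat (a point): on the nut's axis, in the flange's top face where the nut stands, 46 mm above the bench. The nut is 30 mm across flats, 18 mm high, its top 6 mm tapering to 26 mm across flats. z is up, x is square to one pair of nut flats (they repeat every 60 degrees).
- mat: black rubber mat fixed on the bench, 110 (x) x 280 (y) x 3 mm; origin at the centre of its underside. The three sockets stand along its y axis, about 90 mm apart.
- socket_a: one of three steel sockets alike outside, standing mouth down on the mat. From the mouth up: hexagonal part 41 mm across flats, 26 high; round collar 45 across, 16 high; dark square adapter 22 x 22, 40 high, to grip by its flats (82 in all, 0.42 kg). Origin: centre of the mouth; z up to the adapter; x, y square to the adapter's flats, x also square to a pair of hex flats.
- socket_b: another of the three, same outside, origin and axes as socket_a. Each has a hexagonal bore, 26 mm deep, open below, its flats parallel to the outer hex flats. Exactly one bore is 33 mm across flats: turned flat to flat with the nut (within 11 degrees) it goes down until the mouth rests on the flange.
- socket_c: another of the three, same outside, origin and axes as socket_a. The two that do not fit (bores 24 and 21 mm across flats) stop on top of the nut, mouth 18 mm above the flange. Neither names nor places tell which one fits: it must be tried.
- spanner: steel open-ended spanner lying flat, 190 mm long; origin near its middle. A bystander: leave it alone.
- offcut: wooden offcut 45 x 120 x 28 mm; origin at the centre of its underside. A bystander: leave it alone.
- spacer: steel spacer ring lying flat, 60 mm outside, 26 mm hole, 12 mm thick; origin at the centre of its underside. A bystander: leave it alone.
Things that resemble listed ones, but are neither listed nor needed, are in the scene too. Leave any orange look-alike of the socket_b alone.

How it is judged:
By the outcome, as a careful person would: the job done as asked, in the order asked, and still so for the second after the job is handed in, while the arm keeps its last pose, push and grip.
It also fails if it takes over 72 s, if anything falls off the work surface, if the arm or the gripper's body presses on something with over 40 N, if the wrist force passes 120 N, or if a joint passes its speed limit or range.

## Working session

There is one attempt and no reset: what is moved stays moved. The work goes in short steps, Python scripts to look and compute and a tool call to move; the robot and the scene stay as the last step left them, time stands still between calls to the robot, and variables do not carry over. Pictures are saved under pics/ and viewed, about 8 in all and at most 12, crops included, and the job is handed in when it is done.

Besides the shell and the picture viewer there is one more tool, called after "Emit:" as name([rows], argument=value, ...), one row to a line, values as JSON. arm_command: Moves the arm, as the interface text tells. Its arguments: {"type":"object","properties":{"deltas":{"type":"array"}},"required":["deltas"]}

```bash
mkdir -p pics; cat > cap.py <<'E'
import sys,cv2,numpy as np
from station import manip
def grab(n,tag):
    p,d=manip.capture(n); cv2.imwrite(f'pics/{tag}.png',p[:,:,::-1]); np.save(f'pics/{tag}_d.npy',d); return p,d
def pts(n,d):
    c=manip.get_calibration(n); K=np.array(c['camera_matrix']);
    from scipy.spatial.transform import Rotation as R
    o=np.array(c['orientation']); M=R.from_quat(o).as_matrix() if o.size==4 else o
    v,u=np.mgrid[:480,:640]; P=np.stack([(u-K[0,2])/K[0,0]*d,(v-K[1,2])/K[1,1]*d,d],-1)
    return P@M.T+np.array(c['origin'])
E
python3 - <<'E'
from cap import *
for n in('top','side'):
    grab(n,n+'1'); c=manip.get_calibration(n); print(n,c)
print(manip.read_state(), manip.grip_depth)
E
```

```text
top {'camera_matrix': array([[588.23066504,   0.        , 313.49987033],
       [  0.        , 588.23066504, 246.92569012],
       [  0.        ,   0.        ,   1.        ]]), 'origin': array([ 0.54998542, -0.0025487 ,  1.01644044]), 'orientation': array([ 0.70843396, -0.70523813,  0.0211562 , -0.01768972])}
side {'camera_matrix': array([[491.81105996,   0.        , 315.44907439],
       [  0.        , 491.81105996, 247.02049971],
       [  0.        ,   0.        ,   1.        ]]), 'origin': array([0.24561624, 0.46676756, 0.66248608]), 'orientation': array([-0.29162183,  0.87686452, -0.36213576,  0.12215982])}
{'time_s': 0.1, 'q': array([ 1.058796  ,  0.41182554, -0.01271109,  1.59691826,  0.0056021 ,
        1.13429154, -0.08223426]), 'qvel': array([-0.00080663, -0.0007221 , -0.00036451, -0.00346182,  0.00038393,
       -0.00062634, -0.00075529]), 'joint_efforts': array([ 3.99746670e-03, -5.89098501e+01,  6.44818414e-01, -2.91711903e+01,
       -5.36594982e-02,  1.45535648e-02,  8.37912080e-05]), 'tool_pos': array([ 0.26811369, -0.5640349 ,  0.18570693]), 'tool_rot': array([ 8.45388903e-01, -5.34150828e-01, -6.20245989e-04, -3.32053652e-04]), 'force': array([-0.33032627, -0.60235733,  0.60286218]), 'torque': array([ 0.03982694,  0.01066576, -0.00643632]), 'finger_gap': 0.9975842938180645} 0.0187
```

View pics/top1.png

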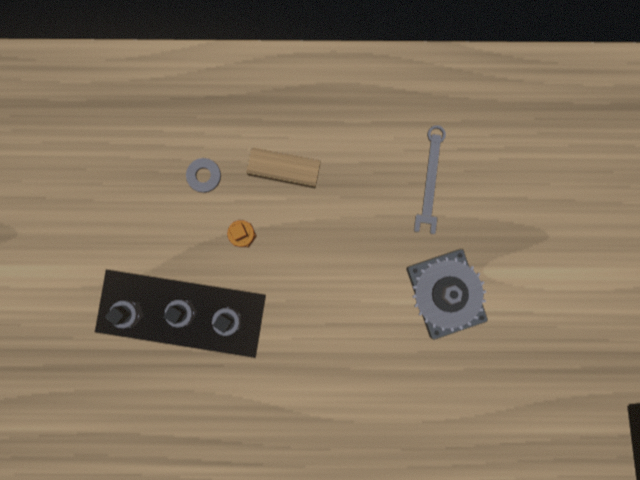

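View pics/side1.png

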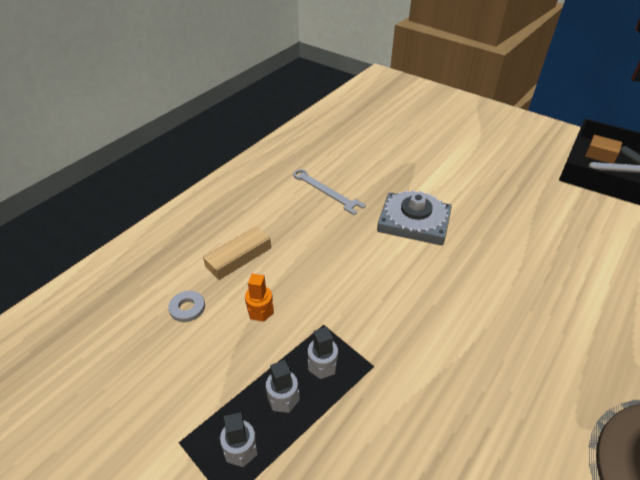

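```bash
python3 - <<'E'
from cap import *
im=cv2.imread('pics/top1.png'); P=pts('top',np.load('pics/top1_d.npy')); S=pts('side',np.load('pics/side1_d.npy'))
def rep(P,roi,lo,hi,name):
    v0,v1,u0,u1=roi; Q=P[v0:v1,u0:u1].reshape(-1,3); Q=Q[(Q[:,2]>lo)&(Q[:,2]<hi)]
    if len(Q)<4: print(name,len(Q));return
    r=cv2.minAreaRect((Q[:,:2]*1000).astype(np.float32)); print(name,len(Q),'zmed %.4f'%np.median(Q[:,2]),'mean',Q.mean(0).round(4),'rect',np.round(r[0],1),np.round(r[1],1),round(r[2],1))
for n,u0,u1 in(('s1',95,150),('s2',155,202),('s3',204,250)): 
    rep(P,(285,350,u0,u1),.075,.10,n+' top'); rep(P,(285,350,u0,u1),.040,.050,n+' collar')
rep(P,(225,350,390,500),.050,.062,'nutlow');rep(P,(225,350,390,500),.061,.066,'nut');rep(P,(225,350,390,500),.066,.075,'stud');rep(P,(225,350,390,500),.043,.049,'flange');rep(P,(225,350,390,500),.02,.07,'block')
for n,r in(('a',(400,470,210,262)),('b',(350,415,262,302)),('c',(320,380,303,345))): rep(S,r,.081,.095,'side '+n)
rep(S,(180,250,370,460),.062,.075,'side nut+stud');rep(S,(180,250,370,460),.043,.048,'side flange')
H=lambda a,w,h:cv2.resize(a,(w,h),interpolation=cv2.INTER_CUBIC)
A=H(im[285:345,95:255],800,300); B=H(im[268:318,428:478],300,300); s=cv2.imread('pics/side1.png')
C=H(s[180:230,385:450],390,300)
cv2.imwrite('pics/crop.png',np.vstack([A,np.hstack([B,C,np.zeros((300,110,3),np.uint8)])])*1)
E
```

```text
s1 top 222 zmed 0.0832 mean [0.4925 0.3061 0.083 ] rect [492.4 307. ] [22.2 22.7] 49.8
s1 collar 283 zmed 0.0440 mean [0.4936 0.2994 0.0444] rect [493.1 304.2] [43.7 38.9] 16.2
s2 top 214 zmed 0.0835 mean [0.4943 0.2152 0.0831] rect [493.8 215.8] [22.6 22.5] 59.0
s2 collar 302 zmed 0.0443 mean [0.495  0.21   0.0444] rect [493.8 214.7] [43.5 42.8] 9.5
s3 top 206 zmed 0.0833 mean [0.481  0.1371 0.0833] rect [480.9 137.6] [22.  22.4] 56.6
s3 collar 318 zmed 0.0443 mean [0.4819 0.1345 0.0444] rect [480.8 137.8] [42.8 43.5] 0.5
nutlow 113 zmed 0.0594 mean [ 0.5292 -0.2294  0.0583] rect [ 531.1 -226.5] [46.  40.5] 89.4
nut 182 zmed 0.0633 mean [ 0.5276 -0.2327  0.0633] rect [ 527.3 -232.9] [27.5 29.8] 76.6
stud 60 zmed 0.0676 mean [ 0.5269 -0.2324  0.0679] rect [ 525.7 -231.7] [23.4 17.1] 82.1
flange 637 zmed 0.0455 mean [ 0.5275 -0.2321  0.0455] rect [ 527.6 -232.8] [59.3 57.6] 90.0
block 4834 zmed 0.0344 mean [ 0.528  -0.2313  0.0361] rect [ 527.4 -232.9] [129.8 123. ] 18.6
side a 323 zmed 0.0846 mean [0.4911 0.3099 0.0845] rect [491.8 309.3] [22.  22.8] 51.5
side b 258 zmed 0.0845 mean [0.493  0.2186 0.0844] rect [493.7 218. ] [21.9 23.1] 59.7
side c 224 zmed 0.0846 mean [0.4797 0.1406 0.0845] rect [480.4 139.8] [22.  24.7] 60.0
side nut+stud 121 zmed 0.0644 mean [ 0.5263 -0.2289  0.065 ] rect [ 526.8 -230.2] [26.9 31.8] 17.8
side flange 304 zmed 0.0460 mean [ 0.524  -0.2232  0.0459] rect [ 525.5 -228.1] [58.5 56. ] 20.9
```

View pics/crop.png

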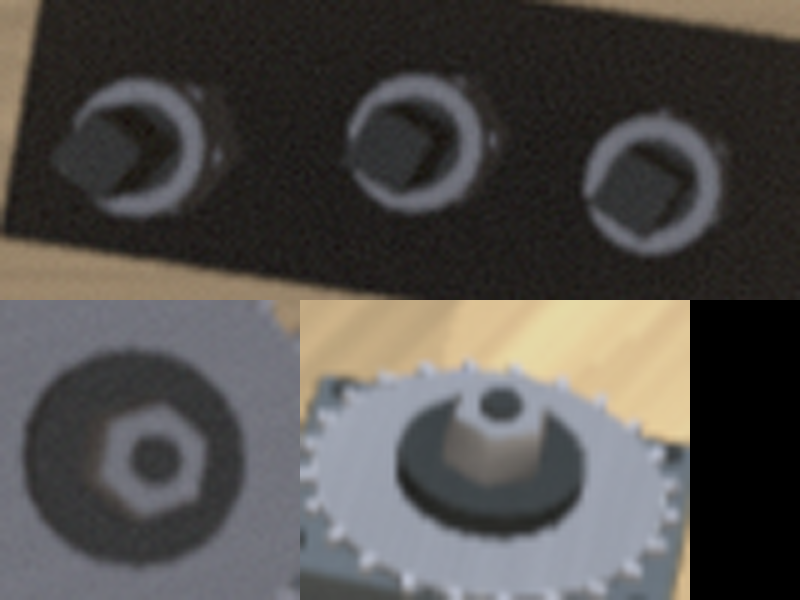

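Emit:
arm_command([
  [-2.7,-2.45,0,0,5],
  [-2.7,-2.45,0,0,5],
  [-2.7,-2.45,0,0,5],
  [-2.7,-2.45,0,0,5],
  [-2.7,-2.45,0,0,5],
  [-2.7,-2.45,0,0,5],
  [-2.7,-2.45,0,0,5],
  [-2.7,-2.45,0,0,5],
  [-2.7,-2.45,0,0,5],
  [-2.7,-2.45,0,0,5],
])

```text
time_s: 1.1
tool_pos: [0.3737, -0.2139, 0.1863]
tool_rot: [0.845, -0.534, -0.0, 0.0]
force: [0.4, 0.1, -1.2]
finger_gap: 0.572
```

Emit:
arm_command([
  [-2.7,-2.45,0,0,5],
  [-2.7,-2.45,0,0,5],
  [-2.7,-2.45,0,0,5],
  [-2.7,-2.45,0,0,5],
  [-2.7,-2.45,0,0,5],
  [-2.7,-2.45,0,0,5],
  [-2.7,-2.45,0,0,5],
  [-2.7,-2.45,0,0,5],
  [-2.7,-2.45,0,0,5],
  [0,0,0,0,5],
])

```text
time_s: 2.1
tool_pos: [0.4688, 0.1038, 0.1864]
tool_rot: [0.847, -0.532, -0.001, -0.001]
force: [-0.5, -0.6, -0.1]
finger_gap: 0.568
```

Emit:
arm_command([
  [0,0,0,-0.11,5],
  [0,0,0,-0.11,5],
  [0,0,0,-0.11,5],
  [0,0,0,-0.11,5],
  [0,0,0,-0.11,5],
  [0,0,0,-0.11,5],
  [0,0,0,-0.11,5],
  [0,0,0,-0.11,5],
  [0,0,0,-0.11,5],
  [0,0,0,-0.11,5],
])

```text
time_s: 3.1
tool_pos: [0.4681, 0.0978, 0.1861]
tool_rot: [1.0, -0.012, -0.0, 0.0]
force: [-0.5, -0.1, 0.3]
finger_gap: 0.57
```

Emit:
arm_command([
  [0,0,0,-0.11,5],
  [0,0,0,-0.11,5],
  [0,0,0,-0.11,5],
  [0,0,0,-0.11,5],
  [0,0,0,-0.11,5],
  [0,0,0,-0.11,5],
  [0,0,0,-0.11,5],
  [0,0,0,-0.11,5],
  [0,0,0,-0.11,5],
  [0,0,0,0,5],
])

```text
time_s: 4.1
tool_pos: [0.4681, 0.0978, 0.1861]
tool_rot: [0.886, 0.463, -0.0, -0.0]
force: [-0.6, -0.1, 0.7]
finger_gap: 0.568
```

```bash
cat > go.py <<'E'
import sys,numpy as np
from station import manip
from scipy.spatial.transform import Rotation as R
s=manip.read_state(); M=R.from_quat(s['tool_rot']).as_matrix(); yaw=np.degrees(np.arctan2(M[1,0],M[0,0]))
print('t %.2f'%s['time_s'],'pos mm',(1000*s['tool_pos']).round(1),'yaw %.2f'%yaw,'tilt %.2f'%np.degrees(np.arccos(-M[2,2])),'F',s['force'].round(1),'gap mm %.1f'%(s['finger_gap']*88),'q',s['q'].round(2))
if len(sys.argv)>3:
    t=np.array([float(a) for a in sys.argv[1:4]])/1000; print('shift cm',(100*M.T@(t-s['tool_pos'])).round(2))
    if len(sys.argv)>4: print('turn rad %.3f'%-np.radians((float(sys.argv[4])-yaw+180)%360-180))
E
python3 go.py 480.7 138.7 52 58
python3 - <<'E'
from cap import *
P=pts('top',np.load('pics/top1_d.npy'));im=cv2.imread('pics/top1.png')
def harm(Q,c):
    # support widths -> min width angle (flat normal) 
    a=np.radians(np.arange(0,180,1)); w=np.array([np.ptp(Q@[np.cos(x),np.sin(x)]) for x in a]); z=(w*np.exp(6j*a)).mean(); print('flat normal mod60 %.1f'%((np.degrees(np.angle(-z))/6)%60),'amp',abs(z)*1e3, 'w',w.min(),w.max())
Q=P[270:320,430:480].reshape(-1,3)
for lo in(.055,.06,.0615): harm(Q[(Q[:,2]>lo)&(Q[:,2]<.068)][:,:2],0)
B=cv2.resize(im[268:318,428:478],None,fx=8,fy=8,interpolation=cv2.INTER_CUBIC); g=cv2.cvtColor(B,cv2.COLOR_BGR2GRAY)
cs,_=cv2.findContours((cv2.GaussianBlur(g,(5,5),0)>82).astype(np.uint8),cv2.RETR_EXTERNAL,cv2.CHAIN_APPROX_NONE)
for c in cs:
    m=cv2.boundingRect(c)
    if 90<m[2]<220 and 90<m[3]<220:
        q=c[:,0].astype(float); print(m); harm(np.stack([-q[:,1],-q[:,0]],1)*1.63e-3/8,0)
s=cv2.imread('pics/side1.png'); H=lambda a:cv2.resize(a,(266,400),interpolation=cv2.INTER_CUBIC)
cv2.imwrite('pics/crop2.png',np.clip(1.4*np.hstack([H(s[405:471,217:261]),H(s[355:421,262:306]),H(s[320:386,302:346])]),0,255).astype(np.uint8))
E
```

```text
t 4.10 pos mm [468.1  97.8 186.1] yaw 55.22 tilt 0.05 F [-0.6 -0.1  0.7] gap mm 50.0 q [ 0.43  0.27 -0.87  1.9   0.23  1.08  0.44]
shift cm [ 4.09 -1.29 13.41]
turn rad -0.048
flat normal mod60 17.5 amp 0.6272681066198518 w 0.029720053191326756 0.033818356059652666
flat normal mod60 18.6 amp 0.49671552187749335 w 0.028020716639809207 0.032217766598465425
flat normal mod60 19.3 amp 0.6035634850931317 w 0.027091176954521817 0.030207059320857432
```

View pics/crop2.png

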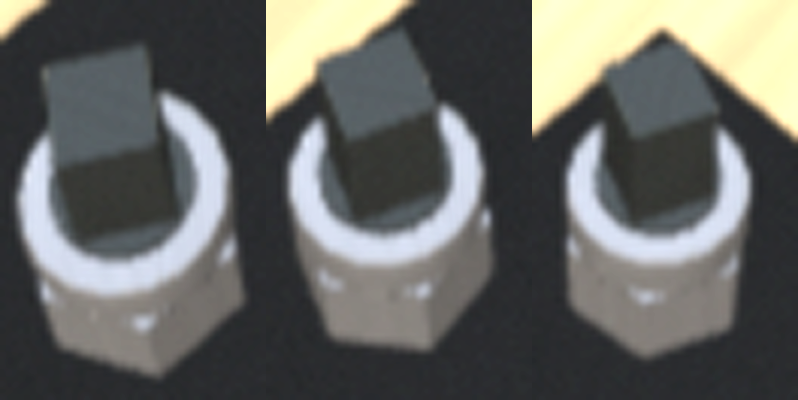

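```bash
python3 - <<'E'
from cap import *
from scipy.spatial.transform import Rotation as R
c=manip.get_calibration('side');K=c['camera_matrix'];M=R.from_quat(c['orientation']).as_matrix()
def ray(u,v,z=.003):
    d=M@np.array([(u-K[0,2])/K[0,0],(v-K[1,2])/K[1,1],1]);o=c['origin'];return (o+d*(z-o[2])/d[2])[:2]
for n,o,L in(('s1',(217,405),[(60,348),(160,378),(245,300)]),('s2',(262,355),[(330-266,335),(430-266,352),(492-266,265)]),('s3',(302,320),[(572-532,300),(645-532,358),(733-532,325)])):
    W=[ray(o[0]+x/6.05,o[1]+y/6.05) for x,y in L]
    for a,b in zip(W,W[1:]): e=b-a; print(n,'len mm %.1f'%(1e3*np.hypot(*e)),'flat normal mod60 %.1f'%((np.degrees(np.arctan2(e[1],e[0]))+90)%60))
E
python3 go.py 480.7 138.7 52 58
```

```text
s1 len mm 23.4 flat normal mod60 50.9
s1 len mm 23.9 flat normal mod60 51.4
s2 len mm 24.1 flat normal mod60 56.7
s2 len mm 26.1 flat normal mod60 4.3
s3 len mm 24.4 flat normal mod60 25.1
s3 len mm 23.8 flat normal mod60 29.4
t 4.10 pos mm [468.1  97.8 186.1] yaw 55.22 tilt 0.05 F [-0.6 -0.1  0.7] gap mm 50.0 q [ 0.43  0.27 -0.87  1.9   0.23  1.08  0.44]
shift cm [ 4.09 -1.29 13.41]
turn rad -0.048
```

Emit:
arm_command([
  [1.36,-0.43,0,0,5],
  [1.36,-0.43,0,0,5],
  [1.37,-0.43,0,0,5],
  [0,0,2,-0.05,5],
  [0,0,2,0,5],
  [0,0,2,0,5],
  [0,0,2,0,5],
  [0,0,2,0,5],
  [0,0,2,0,5],
  [0,0,1.4,0,5],
])

```text
time_s: 5.1
tool_pos: [0.4806, 0.1388, 0.051]
tool_rot: [0.875, 0.484, -0.001, 0.0]
force: [0.7, 0.5, 0.3]
finger_gap: 0.572
```

Emit:
arm_command([
  [0,0,0,0,5],
  [0,0,0,0,1],
  [0,0,0,0,1],
  [0,0,0,0,1],
  [0,0,0,0,1],
  [0,0,0,0,1],
  [0,0,0,0,1],
  [0,0,0,0,1],
])

```text
time_s: 5.9
tool_pos: [0.4813, 0.1396, 0.0525]
tool_rot: [0.874, 0.485, 0.0, 0.0]
force: [-0.5, -0.2, -0.3]
finger_gap: 0.115
```

```bash
python3 go.py 527 -231.5 160
```

```text
t 5.90 pos mm [481.3 139.6  52.5] yaw 58.04 tilt 0.01 F [-0.5 -0.2 -0.3] gap mm 10.1 q [ 0.23  0.49 -0.78  1.99  0.46  0.84  0.22]
shift cm [-29.07  23.53 -10.75]
```

```bash
python3 - <<'E'
from cap import *
p,_=grab('side','s2'); q,_=grab('top','t2')
a=cv2.resize(p[250:420,220:440],(517,400)); b=cv2.resize(q[260:360,180:250],(280,400))
cv2.imwrite('pics/v4.png',np.hstack([a,b])[:,:,::-1])
E
python3 go.py
```

```text
t 6.00 pos mm [481.2 139.6  52.4] yaw 58.04 tilt 0.00 F [ 0.5  0.9 -0.6] gap mm 10.0 q [ 0.23  0.49 -0.78  1.99  0.46  0.84  0.22]
```

View pics/v4.png

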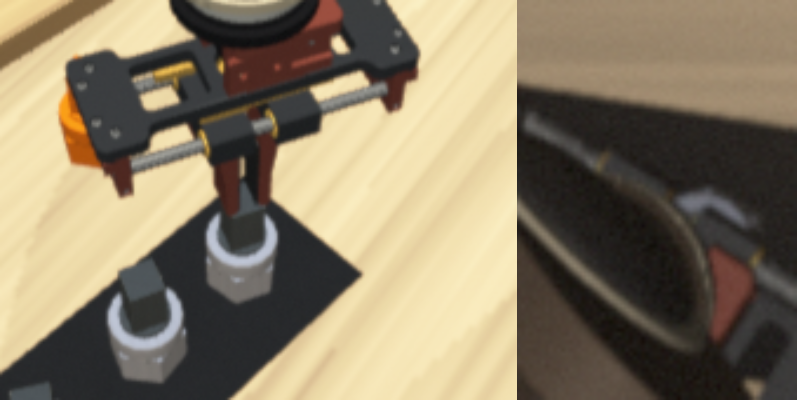

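```bash
python3 - <<'E'
from cap import *
im=cv2.imread('pics/s2.png'); S=pts('side',np.load('pics/s2_d.npy'))
# crop scale 2.35: finger tips (230,205),(265,195); adapter top (243,200)
for x,y in[(230,150),(230,180),(230,205),(235,208),(265,150),(265,180),(265,195),(243,198),(252,205),(240,225),(240,270),(105,280),(225,140),(290,120)]:
    u,v=int(220+x/2.35),int(250+y/2.353); print((x,y),im[v,u][::-1],(S[v,u]*1000).round(0))
E
```

```text
(230, 150) [29 31 32] [463. 176. 186.]
(230, 180) [78 41 33] [478. 156. 125.]
(230, 205) [76 38 30] [478. 157. 100.]
(235, 208) [76 39 33] [476. 152.  95.]
(265, 150) [78 40 33] [466. 140. 145.]
(265, 180) [77 39 32] [467. 137. 113.]
(265, 195) [77 39 32] [466. 138. 101.]
(243, 198) [77 84 89] [481. 138.  84.]
(252, 205) [78 85 88] [472. 140.  86.]
(240, 225) [49 50 47] [474. 149.  75.]
(240, 270) [130 125 122] [468. 158.  44.]
(105, 280) [241 223 175] [550. 195.  -0.]
(225, 140) [55 58 59] [465. 177. 194.]
(290, 120) [56 59 61] [446. 145. 193.]
```

```bash
python3 - <<'E'
from cap import *
im=cv2.imread('pics/s2.png').astype(int); S=pts('side',np.load('pics/s2_d.npy'))*1000
b,g,r=im[...,0],im[...,1],im[...,2]
m=(r>1.5*g)&(r<150)&(r>50); m[:,:310]=0; m[:,340:]=0; m[:300]=0
Q=S[m]; Q=Q[Q[:,2]<170]
for lo in range(80,170,10):
    q=Q[(Q[:,2]>=lo)&(Q[:,2]<lo+10)]
    if len(q):
        a=q[:,:2]-[481.2,139.6]; x=a@[.529,.848]; y=a@[.848,-.529]; print(lo,len(q),'tool x',np.percentile(x,[2,30,70,98]).round(0),'y',np.percentile(y,[2,50,98]).round(0))
print(np.sort(Q[:,2])[:8].round(0))
E
```

```text
80 2 tool x [-11. -11. -11. -10.] y [-12. -12. -11.]
90 38 tool x [-13.  -8.  12.  14.] y [-13. -12.  -2.]
100 62 tool x [-13.  -7.  14.  14.] y [-13. -12.   4.]
110 55 tool x [-12.  -7.  13.  15.] y [-14. -12.   1.]
120 57 tool x [-13.  -7.  12.  16.] y [-13. -12.  -5.]
130 62 tool x [-14.  -9.  13.  17.] y [-14. -12.  -9.]
140 40 tool x [-14. -11.  -7.  14.] y [-14. -12.  -9.]
150 19 tool x [-13. -10.  -8.  -6.] y [-13. -12.  -3.]
[90. 90. 91. 91. 91. 92. 92. 93.]
```

Emit:
arm_command([
  [0,0,0,0,5],
  [0,0,0,0,5],
  [0,0,0,0,5],
  [0,0,0,0,5],
  [0,0,0,0,5],
  [0,0,0,0,5],
  [0,0,0.5,0,5],
  [0,0,0.5,0,5],
  [0,0,0.4,0,5],
  [0,0,0,0,5],
])

```text
time_s: 7.0
tool_pos: [0.4807, 0.1395, 0.0376]
tool_rot: [0.874, 0.485, -0.001, -0.0]
force: [-0.2, -0.0, -0.5]
finger_gap: 0.57
```

```bash
python3 - <<'E'
from cap import *
p,d=grab('side','s3'); im=p[:,:,::-1].astype(int); S=pts('side',d)*1000
b,g,r=im[...,0],im[...,1],im[...,2]
m=(r>1.5*g)&(r<150)&(r>50); m[:,:290]=0; m[:,360:]=0; m[:300]=0
Q=S[m]; print(np.sort(Q[:,2])[:12].round(0))
cv2.imwrite('pics/v5.png',cv2.resize(p[270:390,260:400],(700,600),interpolation=cv2.INTER_CUBIC)[:,:,::-1])
E
python3 go.py
```

```text
[75. 75. 76. 77. 78. 78. 78. 79. 79. 79. 79. 80.]
t 7.05 pos mm [480.9 139.6  38. ] yaw 58.05 tilt 0.05 F [-0.2 -0.2 -0.2] gap mm 50.3 q [ 0.22  0.51 -0.76  2.    0.48  0.82  0.2 ]
```

View pics/v5.png

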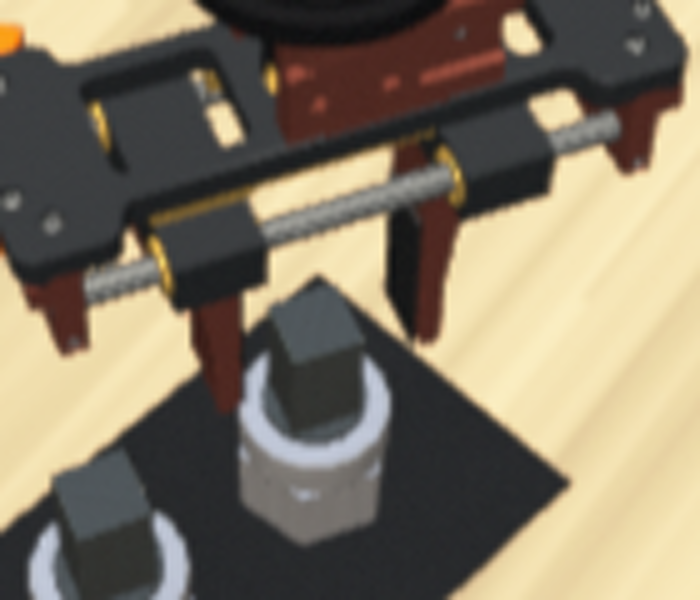

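The picture shows the adapter (crop 315,340) between the open fingers. The fingertips are at about z = 75 mm, although the reported TCP is 38 mm. The z reading is therefore about 37 mm low, and I'll allow for that.

Emit:
arm_command([
  [0,0,0.5,0,5],
  [0,0,0.5,0,5],
  [0,0,0.5,0,5],
  [0,0,0.4,0,5],
  [0,0,0,0,1.5],
  [0,0,0,0,1.5],
  [0,0,0,0,1.5],
  [0,0,0,0,1.5],
  [0,0,0,0,1.5],
  [0,0,0,0,1.5],
])

```text
time_s: 8.05
tool_pos: [0.4813, 0.1396, 0.0196]
tool_rot: [0.874, 0.485, 0.0, 0.0]
force: [0.1, -0.5, 1.7]
finger_gap: 0.253
```

```bash
python3 go.py 527 -231.5 120
```

```text
t 8.05 pos mm [481.3 139.6  19.6] yaw 58.04 tilt 0.02 F [ 0.1 -0.5  1.7] gap mm 22.2 q [ 0.2   0.54 -0.74  2.01  0.51  0.78  0.17]
shift cm [-29.07  23.52 -10.04]
```

Emit:
arm_command([
  [0,0,-1,0,1.5],
  [0,0,-1.5,0,1.5],
  [0,0,-1.5,0,1.5],
  [0,0,-2,0,1.5],
  [0,0,-2,0,1.5],
  [0,0,-2,0,1.5],
  [-1.5,1.2,0,0,1.5],
  [-2.4,1.96,0,0,1.5],
  [-2.4,1.96,0,0,1.5],
  [-2.4,1.96,0,0,1.5],
])

```text
time_s: 9.05
tool_pos: [0.4955, 0.0274, 0.1209]
tool_rot: [0.874, 0.485, 0.001, 0.0]
force: [0.6, -0.0, -3.2]
finger_gap: 0.248
```

Emit:
arm_command([
  [-2.4,1.96,0,0,1.5],
  [-2.4,1.96,0,0,1.5],
  [-2.4,1.96,0,0,1.5],
  [-2.4,1.96,0,0,1.5],
  [-2.4,1.96,0,0,1.5],
  [-2.4,1.96,0,0,1.5],
  [-2.4,1.96,0,0,1.5],
  [-2.4,1.96,0,0,1.5],
  [-1.2,1.0,0,0,1.5],
  [0,0,0,0.083,1.5],
])

```text
time_s: 10.05
tool_pos: [0.5286, -0.2358, 0.1199]
tool_rot: [0.895, 0.446, 0.0, 0.0]
force: [0.7, 1.4, -3.9]
finger_gap: 0.249
```

Emit:
arm_command([
  [0,0,0,0.083,1.5],
  [0,0,1.5,0,1.5],
  [0,0,0,0,1.5],
  [0,0,0,0,1.5],
])

```text
time_s: 10.45
tool_pos: [0.5283, -0.2323, 0.1039]
tool_rot: [0.911, 0.412, -0.0, -0.001]
force: [0.3, 0.8, -3.6]
finger_gap: 0.252
```

```bash
python3 - <<'E'
from cap import *
p,d=grab('side','s4'); S=pts('side',d)*1000; q,e=grab('top','t4'); T=pts('top',e)*1000
cv2.imwrite('pics/v6.png',cv2.resize(p[90:250,330:500],(600,565),interpolation=cv2.INTER_CUBIC)[:,:,::-1])
E
python3 go.py 527 -231.5 90 48.5
```

```text
t 10.55 pos mm [ 528.9 -232.6  104.5] yaw 48.62 tilt 0.02 F [-0.2  0.3 -3.5] gap mm 22.2 q [ 0.83  0.51 -0.68  1.77  0.37  1.    0.86]
shift cm [-0.04 -0.22  1.45]
turn rad 0.002
```

View pics/v6.png

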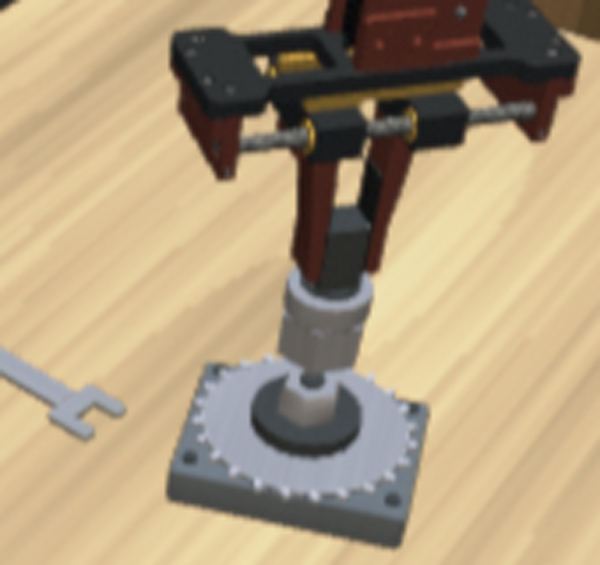

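```bash
cat > cen.py <<'E'
from cap import *
from scipy.optimize import least_squares
def held(tag,zm,near):
    S=pts('side',np.load(f'pics/{tag}_d.npy')).reshape(-1,3)*1000; n=np.array(near)
    def fit(lo,hi,r,S=S):
        Q=S[(S[:,2]>lo)&(S[:,2]<hi)&(np.hypot(*(S[:,:2]-n).T)<r+8)]
        f=least_squares(lambda c:np.hypot(*(Q[:,:2]-c).T)-r,n,loss='soft_l1'); print(len(Q),'z',lo,hi,'centre',f.x.round(1),'rms %.1f'%np.sqrt((f.fun**2).mean()))
        return f.x
    c=fit(zm+28,zm+40,22.5)
    return c,fit
E
python3 - <<'E'
from cen import *
c,fit=held('s4',87.5,(528,-232))
S=pts('side',np.load('pics/s4_d.npy')).reshape(-1,3)*1000; Q=S[(np.hypot(S[:,0]-528,S[:,1]+232)<27)&(S[:,2]>70)&(S[:,2]<140)]
print(np.percentile(Q[:,2],[0,1,5,50,95,99]))
S1=pts('side',np.load('pics/side1_d.npy'))*1000; im=cv2.imread('pics/side1.png').astype(int)
# stud top: dark pixels at z>66 ; nut sides fit: hex mean radius ~15.9
Q=S1[180:250,370:460].reshape(-1,3); c=im[180:250,370:460].reshape(-1,3).sum(1)
q=Q[(Q[:,2]>66.3)&(Q[:,2]<71)]; print('stud',len(q),q.mean(0).round(1),(q.min(0)+q.max(0))[:2]/2)
n=np.array([527,-231.]);q=Q[(Q[:,2]>37)&(Q[:,2]<44)&(np.hypot(*(Q[:,:2]-n).T)<36)]
f=least_squares(lambda c:np.hypot(*(q[:,:2]-c).T)-30,n,loss='soft_l1');print('flange rim',len(q),f.x)
E
```

```text
136 z 115.5 127.5 centre [ 527.5 -232.3] rms 1.2
[ 85.11082135  87.61168894  90.9471537  118.50397945 135.25218297
 139.14506866]
stud 32 [ 527.7 -229.5   67.8] [ 528.11617021 -228.45328381]
flange rim 101 [ 527.57546889 -232.02178946]
```

Emit:
arm_command([
  [0,0,0.7,0,1.5],
  [0,0,0.7,0,1.5],
  [0,0,0.6,0,1.5],
  [0,0,0,0,1.5],
  [0,0,0.2,0,1.5],
  [0,0,0.2,0,1.5],
  [0,0,0.2,0,1.5],
  [0,0,0,0,1.5],
])

```text
time_s: 11.35
tool_pos: [0.5287, -0.233, 0.0782]
tool_rot: [0.912, 0.411, -0.0, -0.0]
force: [-0.7, 0.2, -3.6]
finger_gap: 0.25
```

```bash
python3 go.py 527.5 -232 62.6 48.5
```

```text
t 11.35 pos mm [ 528.7 -233.    78.2] yaw 48.53 tilt 0.01 F [-0.7  0.2 -3.6] gap mm 22.0 q [ 0.82  0.54 -0.66  1.79  0.4   0.95  0.84]
shift cm [-0.   -0.16  1.56]
turn rad 0.001
```

Emit:
arm_command([
  [0,0,0.2,0,1.5],
  [0,0,0.2,0,1.5],
  [0,0,0.2,0,1.5],
  [0,0,0,0,1.5],
])

```text
time_s: 11.75
tool_pos: [0.5286, -0.2329, 0.0721]
tool_rot: [0.912, 0.411, -0.0, -0.0]
force: [0.5, 0.1, -3.9]
finger_gap: 0.248
```

```bash
python3 go.py 527.5 -232 62.6 48.5
```

```text
t 11.75 pos mm [ 528.6 -232.9   72.1] yaw 48.53 tilt 0.03 F [ 0.5  0.1 -3.9] gap mm 21.8 q [ 0.82  0.54 -0.66  1.8   0.4   0.94  0.83]
shift cm [-0.   -0.14  0.95]
turn rad 0.001
```

Emit:
arm_command([
  [0,0,0.25,0,1.5],
  [0,0,0.25,0,1.5],
  [0,0,0.2,0,1.5],
  [0,0,0.15,0,1.5],
  [0,0,0.1,0,1.5],
  [0,0,0,0,1.5],
])

```text
time_s: 12.35
tool_pos: [0.5288, -0.233, 0.0628]
tool_rot: [0.912, 0.411, -0.0, -0.0]
force: [0.0, -0.2, -4.7]
finger_gap: 0.252
```

```bash
python3 - <<'E'
from cap import *
p,d=grab('side','s5')
cv2.imwrite('pics/v7.png',cv2.resize(p[110:250,350:490],(600,600),interpolation=cv2.INTER_CUBIC)[:,:,::-1])
E
python3 go.py 527.5 -232 62.6 48.5
```

```text
t 12.40 pos mm [ 528.8 -233.    62.9] yaw 48.53 tilt 0.00 F [ 0.4 -0.3 -4.3] gap mm 22.0 q [ 0.81  0.55 -0.65  1.8   0.41  0.92  0.82]
shift cm [-0.02 -0.16  0.03]
turn rad 0.001
```

View pics/v7.png

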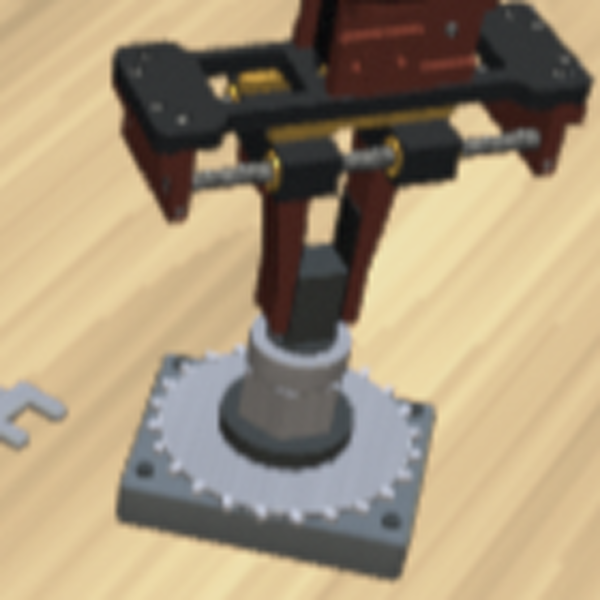

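It fits: the crop shows the socket over the nut, with its mouth at or just above the flange (290,440). I'll lower it until the flange pushes back.

Emit:
arm_command([
  [0,0,0.1,0,1.5],
  [0,0,0.1,0,1.5],
  [0,0,0,0,1.5],
])

```text
time_s: 12.7
tool_pos: [0.5291, -0.2331, 0.0626]
tool_rot: [0.912, 0.411, -0.0, 0.001]
force: [-5.1, 1.3, 9.7]
finger_gap: 0.244
```

```bash
python3 go.py
```

```text
t 12.70 pos mm [ 529.1 -233.1   62.6] yaw 48.53 tilt 0.08 F [-5.1  1.3  9.7] gap mm 21.5 q [ 0.81  0.55 -0.65  1.81  0.41  0.92  0.82]
```

Emit:
arm_command([
  [0,0,0,0,1.5],
  [0,0,0,0,1.5],
  [0,0,0,0,1.5],
])

```text
time_s: 13.0
tool_pos: [0.529, -0.2331, 0.0626]
tool_rot: [0.912, 0.411, -0.0, 0.001]
force: [-4.7, 1.5, 10.1]
finger_gap: 0.247
```

```bash
python3 - <<'E'
from cap import *
for n in('side','top'):
    p,d=grab(n,n+'9'); S=pts(n,d).reshape(-1,3)*1000
    r=np.hypot(S[:,0]-527.5,S[:,1]+232)
    z=S[(r>15)&(r<21)&(S[:,2]>55)&(S[:,2]<110)][:,2]; print(n,'collar top (want 88):',len(z),np.histogram(z,np.arange(56,110,4)))
E
python3 go.py
```

```text
side collar top (want 88): 274 (array([18, 19, 23, 17, 14, 18,  9, 45, 55,  1,  4, 18, 17]), array([ 56,  60,  64,  68,  72,  76,  80,  84,  88,  92,  96, 100, 104,
       108]))
top collar top (want 88): 32 (array([7, 5, 0, 3, 4, 3, 2, 4, 2, 0, 0, 0, 0]), array([ 56,  60,  64,  68,  72,  76,  80,  84,  88,  92,  96, 100, 104,
       108]))
t 13.10 pos mm [ 529.  -233.1   62.6] yaw 48.52 tilt 0.07 F [-4.8  0.1 10.2] gap mm 21.8 q [ 0.81  0.55 -0.65  1.81  0.41  0.92  0.82]
```

The collar top is at about 88 mm, so the socket is fully home. Force is steady and the grip is holding.

```bash
python3 -c "
from station import manip
print(manip.hand_in())"
```

```text
the job is handed in; nothing more can be done
None
```

The first socket I tried, the one on the mat nearest the arbor, fits the nut. It is fully home, and I handed the job in with the gripper still holding its adapter. The other two sockets, the spanner, offcut, spacer and orange look-alike were not touched.

**Last checks:**
- **Seating:** the socket went down past the nut's top with no resistance. It stopped where the flange should be, with the tool at 62.6 mm as worked out beforehand. It pressed down with about 14 N, and the side force was about 5 N.
- **Height:** the side camera put the collar top at about 88 mm, which is what a fully seated socket gives. The top view of the collar was mostly hidden by the gripper and settled nothing.
- **Grip and time:** the fingers held at about 22 mm, the adapter's width. About 13 s of the 72 s were used.

**Disagreements:**
- **Tool height:** the reported height read about 37 mm lower than the fingertips measured by camera. My first close therefore missed, just above the adapter and touching nothing. I then worked from the camera heights and the height of the mat.
- **Sideways position:** the two cameras differed by about 2 mm in y, which is within the stated calibration.

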